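# Unlock the dock and present the cordless screwdriver bit down

## Task

Get the pencil-shaped cordless screwdriver ready for work: slide the upright knob of its dock's transport lock all the way to the end stop, away from the screwdriver, then draw the screwdriver out of its slanted sleeve and turn it so that it hangs plumb, bit straight down. Finish while still holding it so, steady and clear of the dock, with the bit tip at least 10 cm above the bench; leave the lock at its end stop and the loose things around where they are.

Things in the scene. Friction and masses are not known exactly. Their poses are not given: they have to be found in the camera images.
- dock: Fixed grey charging dock, base 130 x 170 x 14 mm. Origin on the bench; x points away from the robot (turned by yaw), y left, z up; the base spans x -65..65, y -55..115 mm. The driver's round sleeve (bore 26 mm) lies in the plane y = 0 and leans 35 deg (0.611 rad) from vertical towards -x, the robot: its axis rises along (-0.574, 0, 0.819) of the dock frame.
- mouth (a point): Centre of the sleeve's upper mouth on the dock, dock frame (-23, 0, 102) mm. The sleeve is 41 mm across outside and reaches 45 mm down from here along its axis, open below.
- driver: Loose slim cordless screwdriver, 178 mm long, 0.12 kg. Origin at the bit tip, z axis from tip to tail (up when the bit hangs down). From the tip: bit 6 mm thick to 45 mm, barrel 23 mm thick to 100 mm, collar 40 mm across at 100..106 mm resting on the sleeve's mouth, round black grip 24 mm thick at 106..178 mm. The bit's tip leaves the sleeve after 100 mm of travel along its axis.
- driver_grip (a point): Point on the driver's axis 150 mm from the bit tip, in the upper part of the grip, where to hold it; axes as driver. Docked it is at dock (-52, 0, 143) mm. The lock's gate reaches up to 112 mm from the bit tip: keep the fingertips above that.
- lock (a joint): Transport lock slide on the dock, in m: 0 = locked (its flat gate covers the upper side of the driver's collar), 0.034 = end stop, driver free. It slides along the dock's +y and stays where it is left (friction about 2 N). Starts between 0 and 0.008.
- lock_grip (a point): Grip point on the axis of the lock's upright round black knob, 14 mm below its top, 16 mm thick there; the knob stands 40 mm tall on a metal carriage 24 x 24 mm whose top is 26 mm below this point. At joint 0 it is at dock (-11, 68, 153) mm; it moves along dock +y with the slide.
- reel: Loose grey-white solder reel standing on its flange, 60 mm across, 36 mm high, to the right of the dock; origin at the centre of its underside. Bystander.
- meter: Loose handheld multimeter lying on its back, 147 x 95 x 44 mm; origin at the centre of its underside. Bystander.
- tape: Loose black tape roll, 67 mm across, 18 mm high; origin at the centre of its underside. Bystander.
- foam: Loose pale foam block 45 x 56 x 24 mm; origin at the centre of its underside. Bystander.
There are look-alikes about, which are no part of the job. There is more than one size of the driver; the job needs the larger.

How it is judged:
By the outcome, as a careful person would: the job done as asked, in the order asked, and still so for the second after the job is handed in, while the arm keeps its last pose, push and grip.
It also fails if it takes over 45 s, if anything falls off the work surface, if the arm or the gripper's body presses on something with over 40 N, if the wrist force passes 120 N, or if a joint passes its speed limit or range.

## Robot

A 6-joint arm with a two-finger parallel gripper is mounted at the origin on a cart in front of the work surface, level with it; the furniture and walls round the work are solid. World frame = base frame: x ahead of the robot, y to its left, z up, the work surface at z = 0. Lengths are in mm, angles in degrees, forces in N, time in s.
With the tool pointing down it reaches from about 300 to 750 mm from the base axis. Payload 8.5 kg.
Tool frame: the origin (TCP) lies between the finger pads; the fingertips stand ahead of it and the grasp point (between the pads) lies 11 mm behind it (tip_reach is the z of the fingertips in the tool frame, in mm); z points along the fingers, y is the line along which they close (so a half turn about z gives the same grasp; the last joint's range is limited). The gripper opens to 85 mm and grips with 20 to 120 N. Pads are 22 mm wide; open, the fingers measure 114 mm over their backs; the gripper's body (76 mm by 85 mm) begins 54 mm behind the grasp point. The pads swing forward as they close: fully open they stand 13 mm farther back than shut.
Start: joints at [-12.336, 21.807, 74.336, -0, 83.858, -12.336], TCP at [549.982, 0.002, 239.322] pointing down, gripper open.
Joint ranges: [-178.18, 178.18], [-50.72, 133.34], [12.68, 142.11], [-81.47, 261.47], [9.98, 163.14], [-165.26, 165.26]. Speed limits (degrees/s): [136.94, 136.94, 180, 180, 180, 180].

## Interface

Orientations are given as [roll, pitch, yaw] about the fixed x, y, z axes, in that order (R = Rz(yaw) Ry(pitch) Rx(roll)).
In Python, from rig import goto, move_linear, set_joints, set_gripper, dwell, solve_ik, snapshot, camera_model, IKError, job_done, boxes_of, spot_point, get_t, get_joints, get_joint_vel, get_tau, get_eef_pos, get_orientation, get_wrist_force, get_torque, get_finger_gap, get_finger_force, tip_reach gives the robot as it stands. The module is installed in compiled form; this text tells all that it offers. Calls block until the motion is done:
- goto(position, orientation): joint-space move of the TCP to a pose.
- move_linear(position, frame=None, speed=150): straight line of the TCP; frame=None keeps the orientation; speed is the mean speed in mm/s.
- set_joints(angles): joint-space move.
- set_gripper(opening): finger opening in mm; the grip force is fixed at half the most; returns when the fingers have stopped.
- dwell(seconds).
- solve_ik(position, orientation): joint angles nearest the present ones, or None.
- snapshot(name): name is "scene" or "side" or "wrist"; returns (picture, depth): 420x560x3 uint8, red, green, blue; 420x560 float32, mm along the optical axis (not along the pixel's ray), 0 where there is no reading.
- camera_model(name): a dict with "fx", "fy", "cx", "cy" (pixels), "R" (3x3) and "t" (3): a world point X has camera coordinates R X + t; the wrist camera has in their place "hand_eye" (4x4, takes a point from camera to tool coordinates, whose origin is the TCP and whose axes are the flange's). Camera axes: x right, y down, z forward; pixel columns grow to the right and rows downward; lengths in mm; the calibration is good to about 2 mm. A picture is of the moment at which its call begins: read the wrist's pose just before it. camera_model takes no time and is no camera call.
A pose or a line that the arm cannot do raises IKError and nothing moves.
- job_done(): hands the job in; it is judged then, once.
Trained networks look in the newest picture that a camera, given by its name, has taken for a name from the list of things; names that differ only in an ending like _2 or _b are one class to them, and where a whole thing is asked for, a point or a joint stands for the part that bears it (a point fixed in the world has none). Each returns a list of dicts, best first, with "conf" (0 to 1); they miss things now and then, are a little off and sometimes report something else, mostly with a low value. They report only what shows in the picture. A call takes as long as a camera call. They do not tell look-alikes from the thing itself.
- boxes_of(camera, target): "extent" ([left, top, right, bottom] in pixels, round what is visible of it).
- spot_point(camera, target): "xy" ([column, row] in pixels: a listed point, or the origin of a listed thing).
Readings, each from a call of its own:
- get_t(): time.
- get_joints(): joint angles.
- get_joint_vel(): joint speeds.
- get_tau(): joint torques, N m.
- get_eef_pos(): TCP position.
- get_orientation(): TCP orientation.
- get_wrist_force(): force on the tool from outside, world axes, zero at the start.
- get_torque(): the same for the moment, N m.
- get_finger_gap(): finger opening in mm.
- get_finger_force(): force on a finger pad.
Only numpy, scipy, OpenCV 4.12 (cv2) and the standard library are available. Lean on these libraries where they do the work, as an engineer would, in place of code of your own. Each camera call takes 0.05 s, during which the arm holds its last target. There are 200 camera calls.

## Working session

There is one attempt and no reset: what is moved stays moved. The work goes in short steps, each a Python script; the robot and the scene stay as the last script left them, time stands still between calls to the robot, and variables do not carry over. Pictures are saved under pics/ and viewed, at most 10 in all, crops included, and the job is handed in when it is done.

```bash
mkdir -p pics; cat > h.py <<'E'
import numpy as np, cv2
from rig import *
from scipy.spatial.transform import Rotation as Ro
def snap(n,f=None):
    p=get_eef_pos();o=get_orientation()
    im,d=snapshot(n)
    if f: cv2.imwrite('pics/'+f,im[:,:,::-1])
    return im,d,p,o
def world(n,uv,z,p=None,o=None):
    m=camera_model(n); uv=np.atleast_2d(uv).astype(float); z=np.asarray(z,float).reshape(-1,1)
    c=np.c_[(uv[:,0]-m['cx'])/m['fx'],(uv[:,1]-m['cy'])/m['fy'],np.ones(len(uv))]*z
    if 'hand_eye' in m:
        H=np.array(m['hand_eye']); t=c@H[:3,:3].T+H[:3,3]
        return t@Ro.from_euler('xyz',o,degrees=True).as_matrix().T+np.array(p)
    return (c-np.array(m['t']))@np.array(m['R'])
E
python3 - <<'E'
from h import *
ims=[]
for c in ['scene','side']:
    im,d,p,o=snap(c,c+'0.png'); np.save(c+'d.npy',d)
    for t in ['dock','driver','lock']:
        print(c,t,[(np.round(b['extent']),round(b['conf'],2)) for b in boxes_of(c,t)])
    for t in ['mouth','driver_grip','lock_grip']:
        for b in spot_point(c,t):
            u,v=b['xy']; z=d[int(v),int(u)]
            print(c,t,np.round([u,v]),round(b['conf'],2),z,world(c,[u,v],z).round(0))
print(get_t(),tip_reach, [np.round(camera_model(c)[k],2) for c in ['scene','side'] for k in 'Rt'],camera_model('wrist'))
E
```

```text
scene dock [(array([193., 151., 258., 220.]), 0.68)]
scene driver [(array([209., 167., 230., 186.]), 0.81), (array([255., 245., 282., 262.]), 0.71)]
scene lock [(array([205., 150., 228., 172.]), 0.5), (array([208., 166., 230., 185.]), 0.35)]
scene mouth [223. 180.] 0.76 1485.9333 [[474.  81. 116.]]
scene driver_grip [261. 250.] 0.56 1422.2751 [[ 451. -120.   13.]]
scene driver_grip [216. 172.] 0.54 1455.7767 [[455.  83. 151.]]
scene lock_grip [207. 152.] 0.69 1505.0488 [[478. 163. 165.]]
side dock [(array([209., 131., 279., 214.]), 0.93), (array([213., 144., 243., 176.]), 0.57), (array([244., 200., 270., 226.]), 0.26)]
side driver [(array([245., 239., 271., 268.]), 0.67), (array([218., 146., 243., 172.]), 0.58)]
side lock [(array([223., 130., 243., 158.]), 0.53), (array([217., 146., 244., 175.]), 0.49)]
side mouth [257. 221.] 0.67 1139.8744 [[495. -33.  17.]]
side mouth [237. 167.] 0.59 1173.0061 [[482.  78. 108.]]
side driver_grip [253. 244.] 0.73 1061.644 [[ 460. -119.   19.]]
side driver_grip [224. 157.] 0.7 1145.2922 [[452.  78. 143.]]
side lock_grip [228. 134.] 0.7 1217.68 [[486. 169. 159.]]
0.7 8.0 [array([[ 0.78, -0.63,  0.01],
       [-0.4 , -0.51, -0.77],
       [ 0.49,  0.59, -0.64]]), array([-472.66,  222.44, 1281.99]), array([[ 0.94, -0.33, -0.01],
       [-0.19, -0.52, -0.83],
       [ 0.27,  0.79, -0.56]]), array([-523.6 ,  114.54, 1042.33])] {'fx': 356.5030900849772, 'fy': 356.5030900849772, 'cx': 277.35612834385444, 'cy': 207.58029435726579, 'hand_eye': array([[-7.68158295e-04, -9.65940508e-01, -2.58763106e-01,
         6.46535735e+01],
       [ 9.99999704e-01, -7.32523863e-04, -2.34127642e-04,
         3.08518989e-01],
       [ 3.66032236e-05, -2.58763210e-01,  9.65940785e-01,
        -1.34757395e+02],
       [ 0.00000000e+00,  0.00000000e+00,  0.00000000e+00,
         1.00000000e+00]])}
```

```bash
python3 - <<'E'
import cv2,numpy as np
a=cv2.imread('pics/scene0.png')[120:290,150:330];b=cv2.imread('pics/side0.png')[110:280,150:330]
cv2.imwrite('pics/v1.png',np.hstack([cv2.resize(x,(400,378),interpolation=cv2.INTER_CUBIC) for x in(a,b)]))
E
```

```text
(no output)
```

View pics/v1.png

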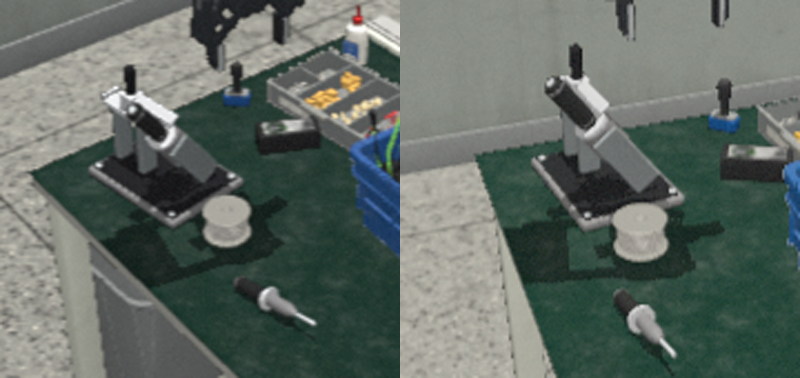

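View pics/scene0.png

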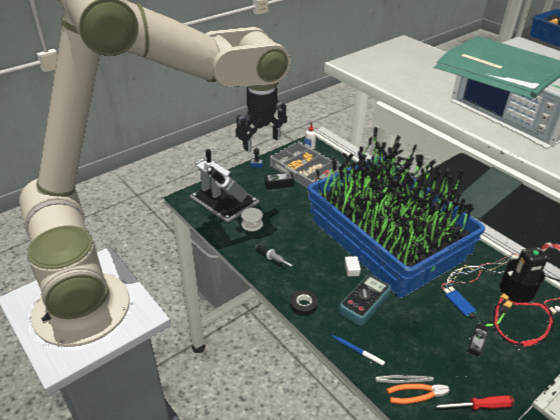

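```bash
python3 - <<'E'
from h import *
o=get_orientation(); print(o)
goto([480,110,330],o)
im,d,p,o=snap('wrist','w1.png'); np.save('w1d.npy',d); print(p,o)
for t in ['mouth','driver_grip','lock_grip']:
    for b in spot_point('wrist',t):
        u,v=b['xy']; z=d[int(v),int(u)]
        print(t,np.round([u,v],1),round(b['conf'],2),z,world('wrist',[u,v],z,p,o).round(1))
print(get_t())
E
```

```text
[-1.79997269e+02 -1.74814997e-03  8.99980246e+01]
[480.24337518 109.47082255 329.04510003] [-1.79930000e+02  1.83371048e-02  8.99924361e+01]
mouth [282.9 189.8] 0.61 351.6523 [[485.7 100.  119.6]]
driver_grip [254.4 202.3] 0.87 319.15726 [[459.7  96.1 154.3]]
driver_grip [260.  321.4] 0.69 504.35043 [[ 455.4 -112.    18.4]]
lock_grip [286.2 114.8] 0.89 285.59378 [[487.4 172.  168.7]]
1.5833
```

View pics/w1.png

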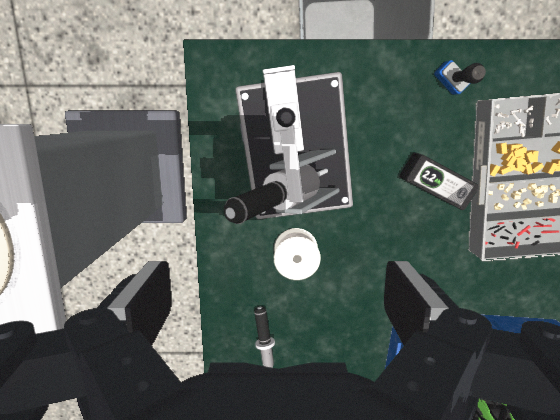

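```bash
cat >> h.py <<'E'
def ray(n,uv,zw,p,o):
    a=world(n,uv,np.full(len(uv),1.),p,o); b=world(n,uv,np.full(len(uv),2.),p,o)
    return a+(b-a)*((zw-a[:,2])/(b-a)[:,2])[:,None]
E
python3 - <<'E'
from h import *
d=np.load('w1d.npy'); im=cv2.imread('pics/w1.png')
p,o=[480.24,109.47,329.05],[-179.93,0.018,89.992]
v,u=np.mgrid[40:260,190:400]; uv=np.c_[u.ravel(),v.ravel()]
P=world('wrist',uv,d[v,u],p,o); z=P[:,2]
print('bench z',np.median(z[(uv[:,0]>360)]))
m=((z>8)&(z<20)&(uv[:,1]<230)&(uv[:,0]>225)&(uv[:,0]<365)).reshape(v.shape).astype(np.uint8)
n,l,s,c=cv2.connectedComponentsWithStats(m); k=1+np.argmax(s[1:,4]);q=P[(l==k).ravel()]
r=cv2.minAreaRect(q[:,:2].astype(np.float32)); print('base rect',r,np.median(q[:,2]))
cr=ray('wrist',[[237,88],[339,74],[353,208]],14,p,o);print(cr.round(1))
# knob top
k=(z>150)&(uv[:,1]<140)
print('knob top',P[k].mean(0),P[k].min(0),P[k].max(0),k.sum(), uv[k].mean(0))
# grip
g=(z>100)&(uv[:,1]>160)&(uv[:,0]<270)
print('grip',P[g].mean(0),P[g].min(0),P[g].max(0)); 
E
```

```text
bench z 0.08694393468397266
base rect ((536.6397705078125, 133.4989013671875), (64.81776428222656, 169.62123107910156), 7.358656406402588) 13.871303449207915
[[431.8 201.9  14. ]
 [553.4 217.6  14. ]
 [578.9  52.9  14. ]]
knob top [485.7065861  171.18814617 235.18750871] [480.04661586 162.97081303 161.94723623] [494.80606921 178.04267479 463.78732299] 383 [285.96866841 111.09921671]
grip [454.75371523  96.48601259 161.73296794] [433.01895879  78.38933844 100.33443312] [480.72340494 174.16633985 463.78732299]
```

```bash
python3 - <<'E'
from h import *
p,o=[480.24,109.47,329.05],[-179.93,0.018,89.992]
k=ray('wrist',[[286,117]],167,p,o)[0]; print('knob',k)
yaw=7.5; O=[180,0,90+yaw]
set_gripper(60)
goto([k[0],k[1],215],O)
move_linear([k[0],k[1],144])
print('down',get_wrist_force(),get_eef_pos())
set_gripper(0); print('gap',get_finger_gap(),get_finger_force(),get_wrist_force())
a=np.radians(yaw); dy=np.array([-np.sin(a),np.cos(a),0]); s=np.array(get_eef_pos()); f0=np.array(get_wrist_force())
for q in list(range(4,24,4))+list(range(24,48,2)):
    move_linear(list(s+dy*q),speed=60)
    f=np.array(get_wrist_force())-f0; print(q,f.round(1),(dy@(np.array(get_eef_pos())-s)).round(1))
    if f@dy<-15: break
snap('wrist','w2.png'); print(get_t(),get_finger_gap())
E
```

```text
knob [487.32069653 170.23082374 167.        ]
down [ 0.46161445  1.13821487 -0.00966006] [488.26703682 169.92976246 145.5357633 ]
gap 14.21513973975082 58.55381319648586 [-4.19003796 -0.95043814  5.3166778 ]
4 [ 3.6  0.7 -4.6] 4.3
8 [ 3.2  1.5 -4.1] 8.4
12 [ 2.5  1.6 -2.8] 12.4
16 [ 2.  2. -2.] 16.4
20 [ 0.6  2.2 -1.6] 20.4
24 [-0.6  1.4 -0.6] 24.4
26 [-0.6  0.9  0.2] 26.1
28 [ 0.3  0.1 -0.5] 28.0
30 [ 0.  -7.6 -0.4] 28.8
32 [  1.  -18.4   1.1] 29.0
6.2 14.129260969787333
```

```bash
python3 - <<'E'
from h import *
set_gripper(50); s=np.array(get_eef_pos()); move_linear([s[0],s[1],225])
goto([450,60,335],[180,0,97.5]); dwell(0.3)
im,d,p,o=snap('wrist','w3.png'); np.save('w3d.npy',d); print(p,o)
for t in ['mouth','driver_grip','lock_grip']:
    for b in spot_point('wrist',t):
        u,v=b['xy']; z=d[int(v),int(u)]
        print(t,np.round([u,v],1),round(b['conf'],2),world('wrist',[u,v],z,p,o).round(1))
v,u=np.mgrid[0:420,0:560]; P=world('wrist',np.c_[u.ravel(),v.ravel()],d.ravel(),p,o)
a=np.radians(7.5); R=np.array([[np.cos(a),-np.sin(a),0],[np.sin(a),np.cos(a),0],[0,0,1]]); D0=np.array([508.1,99.5,0])
Q=(P-D0)@R; s=np.abs(Q[:,1])<25
for z in range(105,175,8):
    w=s&(Q[:,2]>z-4)&(Q[:,2]<z+4)&(Q[:,0]<10)
    if w.sum()>5: print(z,w.sum(),Q[w].mean(0).round(1),Q[w].min(0).round(1),Q[w].max(0).round(1))
w=(Q[:,1]>40)&(Q[:,1]<150)&(Q[:,2]>160)&(Q[:,2]<175)
print('knob',Q[w].mean(0),w.sum())
m=((P[:,2]>9)&(P[:,2]<19)&(abs(Q[:,0])<80)&(Q[:,1]>-70)&(Q[:,1]<130)).reshape(v.shape).astype(np.uint8)
n,l,st,c=cv2.connectedComponentsWithStats(m); k=1+np.argmax(st[1:,4]);q=P[(l==k).ravel()]
print(cv2.minAreaRect(q[:,:2].astype(np.float32)))
ax=np.array([-.574,0,.819]); yt=np.array([0,1,0.]);zt=-ax
for sg in (1,-1):
    y=sg*yt; M=R@np.c_[np.cross(y,zt),y,zt]; e=Ro.from_matrix(M).as_euler('xyz',degrees=True)
    g=np.array([-52,0,143.])
    for k in (80,0,-11,): 
        print(sg,e.round(1),k,solve_ik(list(D0+R@(g+ax*k)),list(e)))
    Mv=R@np.c_[np.cross(y,[0,0,-1]),y,[0,0,-1]]; print('vert',solve_ik([430,90,330],list(Ro.from_matrix(Mv).as_euler('xyz',degrees=True))))
    print('out',solve_ik(list(D0+R@(g+ax*120)),list(e)))
print(get_t())
E
```

```text
[450.09157341  60.61538268 334.31106489] [-1.79925433e+02 -2.34541901e-02  9.75669666e+01]
mouth [317.6 147.1] 0.74 [[484.4  97.4 120.8]]
mouth [341.4  24.4] 0.41 [[481.7 195.5 168.7]]
driver_grip [285.4 153.1] 0.88 [[452.6  92.6 167.8]]
driver_grip [264.9 288.3] 0.71 [[ 455.2 -113.    17.6]]
lock_grip [337.7  22.8] 0.93 [[479.1 196.9 166.2]]
105 415 [-16.4  -1.1 105.2] [-36.8 -24.9 101. ] [  2.2  24.1 109. ]
113 540 [-15.9   0.5 112.8] [-34.9 -19.  109. ] [ -3.   18.6 117. ]
121 186 [-22.8   6.5 121.1] [-38.3 -10.8 117. ] [-10.2  24.7 124.9]
129 179 [-26.    7.1 128.4] [-45.3 -11.2 125.1] [ -4.   24.9 133. ]
137 137 [-38.5   1.4 137.1] [-50.3 -10.9 133.1] [-32.2  11.  141. ]
145 143 [-44.2   1.4 145.1] [-55.  -10.9 141. ] [-37.5  11.2 148.9]
153 163 [-50.5   1.2 153.1] [-74.3 -12.2 149.1] [-42.5  11.2 157. ]
161 329 [-63.1   0.6 161.8] [-76.  -12.6 157.1] [-49.9  11.5 165. ]
169 354 [-63.1  -0.4 167.3] [-72.3 -10.  165. ] [-54.5   9.4 171.3]
knob [-12.18702287 100.48773252 165.83141425] 362
((504.318115234375, 129.00146484375), (129.46469116210938, 168.90655517578125), 7.53839015960
[... 361 characters left out ...]
9170307e+00  7.20442005e+00  7.96281562e+01 -2.54444375e-14
  9.31674237e+01 -1.01191703e+02]
out [ -12.67855931   -7.27742356  117.37635893   18.72934157   38.06534038
 -121.69511484]
-1 [180.  -35.    7.5] 80 [-10.85982823  -1.20799693 118.90411657  20.96113503  30.35422294
  56.50324414]
-1 [180.  -35.    7.5] 0 [ -8.07959844  11.39356153 120.02102559  31.81944059  16.99927021
  46.45399253]
-1 [180.  -35.    7.5] -11 [ -7.76358061  13.12446341 119.96444206  34.50521598  15.46932645
  43.87827729]
vert [-3.69170307e+00  7.20442005e+00  7.96281562e+01 -2.54444375e-14
  9.31674237e+01  7.88082969e+01]
out [-12.67855931  -7.27742356 117.37635893  18.72934157  38.06534038
  58.30488516]
8.575
```

View pics/w3.png

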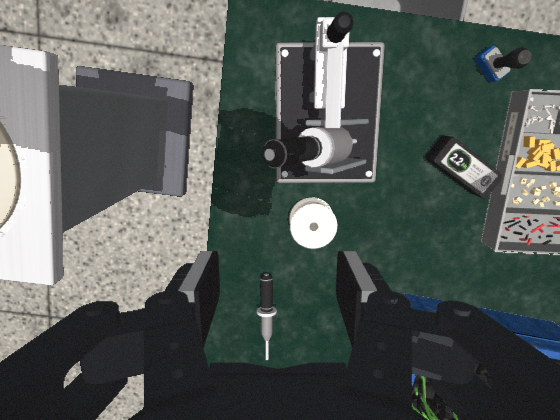

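```bash
cat >> h.py <<'E'
a=np.radians(7.52); R=np.array([[np.cos(a),-np.sin(a),0],[np.sin(a),np.cos(a),0],[0,0,1]]); D0=np.array([508.2,99.4,0])
ax=np.array([-.574,0,.819]); g=np.array([-52,0,143.])
E1=[180,-35,7.52]
def at(k): return list(D0+R@(g+ax*k))
E
python3 - <<'E'
from h import *
goto([400,75,335],[180,-15,7.5])
goto(at(85),E1); dwell(.2); print(get_wrist_force(),np.array(get_eef_pos())-at(85),get_orientation())
snap('wrist','w4.png'); snap('side','s4.png')
print(get_t())
E
python3 -c "
import cv2,numpy as np
a=cv2.imread('pics/w4.png');b=cv2.imread('pics/s4.png')[60:270,110:390]
cv2.imwrite('pics/v4.png',np.hstack([cv2.resize(x,(400,300)) for x in (a,b)]))"
```

```text
[-0.45780946  0.19253821  0.12242176] [ 0.73721527 -0.06435179  0.81671247] [179.96592791 -35.07824844   7.56198941]
11.0417
```

View pics/v4.png

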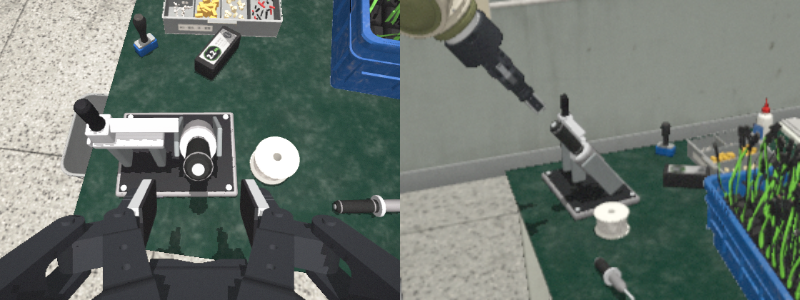

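```bash
python3 - <<'E'
from h import *
f0=np.array(get_wrist_force())
move_linear(at(40)); move_linear(at(-10),speed=80)
print('in',np.array(get_wrist_force())-f0,np.array(get_eef_pos())-at(-10),get_joints())
set_gripper(0); print('gap',get_finger_gap(),get_finger_force(),np.array(get_wrist_force())-f0)
for k in (-5,0,10,30,60,90,115):
    move_linear(at(k),speed=80); f=np.array(get_wrist_force())-f0; print(k,f.round(1),round(get_finger_gap(),1))
    if np.linalg.norm(f)>20: print('STOP');break
snap('side','s5.png');snap('wrist','w5.png'); print(get_t())
E
python3 -c "
import cv2,numpy as np
a=cv2.imread('pics/w5.png');b=cv2.imread('pics/s5.png')[60:270,110:390]
cv2.imwrite('pics/v5.png',np.hstack([cv2.resize(x,(400,300)) for x in (a,b)]))"
```

```text
in [ 0.33642347 -0.85069353  0.08309055] [-0.08829312  0.00412617  0.36242348] [ -7.81818746  12.91818799 119.94427619  34.15580015  15.68140549
  44.18065221]
gap 22.6036742969293 58.27002614736557 [-3.74288914 -1.64138497  6.3050085 ]
-5 [-0.   0.1  1.1] 22.6
0 [1.2 0.1 0.5] 22.7
10 [ 0.8 -0.   0.2] 22.6
30 [0.9 0.8 0.2] 22.4
60 [ 0.2  0.1 -0.4] 22.6
90 [-0.2 -0.4 -0.2] 22.8
115 [ 0.3 -0.   0.3] 23.1
15.4167
```

View pics/v5.png

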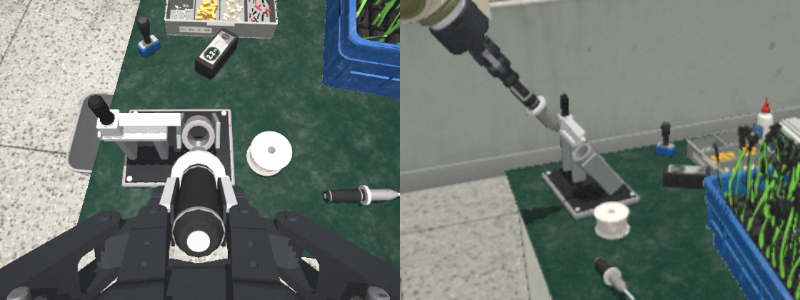

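```bash
python3 - <<'E'
from h import *
move_linear(at(140),speed=100)
goto([400,75,345],[180,0,7.52]); dwell(.6)
print(get_eef_pos(),get_orientation(),get_finger_gap(),get_wrist_force())
T=np.array(get_eef_pos())
for c in ['side','scene']:
    im,d,p,o=snap(c,c+'6.png')
    v,u=np.mgrid[0:420,0:560]; P=world(c,np.c_[u.ravel(),v.ravel()],d.ravel())
    m=camera_model(c); Rc=np.array(m['R']);cc=-Rc.T@np.array(m['t'])
    # tip projection / expected axis
    for s in (0,40,70,103,150):
        X=np.array([T[0],T[1],T[2]+11-150+s]); x=Rc@X+m['t']; print(c,s,(m['fx']*x[0]/x[2]+m['cx']).round(1),(m['fy']*x[1]/x[2]+m['cy']).round(1))
    w=(np.hypot(P[:,0]-T[0],P[:,1]-T[1])<35)&(P[:,2]>T[2]-145)&(P[:,2]<T[2]-20)&(d.ravel()>0)
    for z in np.arange(T[2]-145,T[2]-20,10):
        q=w&(abs(P[:,2]-z)<5)
        if q.sum()>2: print(z.round(0),q.sum(),(P[q].mean(0)-T).round(1))
im,d,p,o=snap('wrist','w6.png')
v,u=np.mgrid[0:420,0:560]; P=world('wrist',np.c_[u.ravel(),v.ravel()],d.ravel(),p,o)
Q=(P-T)@R
for z in range(-100,40,10):
    q=(np.hypot(Q[:,0],Q[:,1])<30)&(abs(Q[:,2]-z)<5)
    if q.sum()>5: print('w',z,q.sum(),Q[q].mean(0).round(1),Q[q].min(0).round(1),Q[q].max(0).round(1))
m=camera_model('wrist')
print(get_t())
a=cv2.imread('pics/side6.png');b=cv2.imread('pics/scene6.png')
cv2.imwrite('pics/v6.png',np.hstack([cv2.resize(x[60:210,y:y+150],(400,400),interpolation=cv2.INTER_CUBIC) for x,y in((a,130),(b,130))]))
E
```

```text
[399.97408127  74.9821483  344.99927993] [-1.79999705e+02 -4.87448448e-03  7.51972833e+00] 22.30325737606832 [-0.21447158 -0.66962521 -0.98075641]
side 0 200.8 136.3
side 40 199.1 120.0
side 70 197.7 107.3
side 103 196.2 92.9
side 150 193.9 71.5
210.0 9 [  -2.4   -2.9 -133.9]
220.0 10 [  -2.4   -2.1 -123.9]
230.0 12 [  -2.    -2.4 -114.4]
240.0 9 [  -2.8   -3.  -104.1]
250.0 16 [ -3.   -5.3 -93.7]
260.0 30 [ -3.   -8.3 -84.3]
270.0 44 [ -3.5  -9.1 -74.9]
280.0 45 [ -3.8  -9.1 -65.2]
290.0 46 [ -3.3  -9.2 -54.8]
300.0 36 [ -3.   -8.9 -46.2]
310.0 103 [ -3.6 -10.9 -34. ]
320.0 50 [ -3.3  -9.7 -24.8]
scene 0 198.8 163.8
scene 40 197.4 150.9
scene 70 196.4 140.8
scene 103 195.3 129.5
scene 150 193.5 112.6
210.0 6 [  -4.5   -1.9 -133.5]
220.0 9 [  -4.9   -1.6 -124.1]
230.0 8 [  -4.6   -1.4 -114.8]
240.0 7 [  -4.2   -1.  -104.1]
250.0 9 [ -5.4  -4.7 -93.1]
260.0 23 [ -8.2  -8.2 -83.2]
270.0 26 [ -9.1  -6.3 -74.8]
280.0 27 [ -8.4  -7.4 -65.8]
290.0 34 [ -6.5  -7.3 -55.9]
300.0 18 [ -9.3  -9.8 -46.2]
310.0 89 [ -8.8  -8.1 -34.8]
320.0 34 [ -8.7  -8.3 -25.3]
w -80 65 [  8.5  -0.6 -78.8] [  6.2  -8.6 -85. ] [  9.8   7.  -75.1]
w -70 36 [  8.9  -1.4 -73.1] [  7.3  -7.2 -75. ] [  9.9   5.5 -70.8]
w -40 373 [ 11.   -0.9 -36.1] [ -7.5 -20.5 -40.5] [ 18.2  18.8 -35. ]
w -30 1558 [  8.7  -0.8 -33.1] [ -8.1 -19.8 -35. ] [ 18.2  18.7 -25. ]
w -20 335 [  7.7  -0.6 -19.8] [ -1.5 -12.7 -25. ] [ 10.5  11.  -15. ]
w -10 439 [ 7.7 -0.9 -9.5] [  0.  -17.8 -15. ] [10.7 13.2 -5. ]
w 0 1001 [ 8.6 -0.9  0.6] [  0.7 -25.5  -5. ] [11.8 23.9  5. ]
w 10 1424 [ 8.5 -0.9 10.2] [  0.5 -25.8   5. ] [12.  24.1 15. ]
w 20 1636 [ 8.6 -0.8 19.9] [  0.4 -25.8  15. ] [12.1 24.2 25. ]
w 30 2938 [ 5.8 -0.9 30.9] [-12.3 -29.   25. ] [13.6 29.1 35. ]
17.45
```

View pics/v6.png

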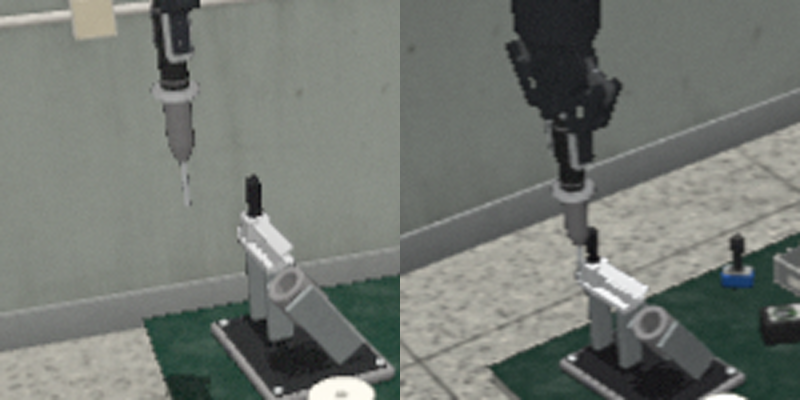

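View pics/w6.png

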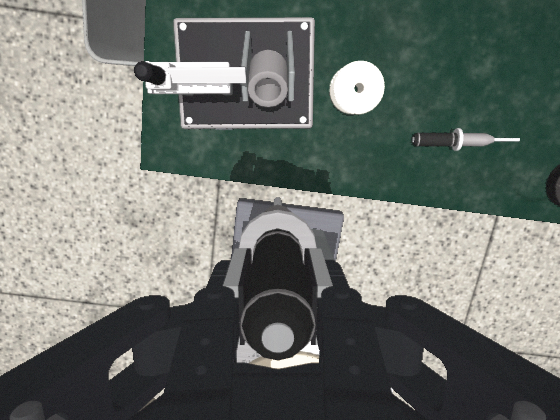

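```bash
python3 - <<'E'
from h import *
move_linear([400,75,345],[180,-0.7,7.52],speed=30); dwell(1)
print(get_eef_pos(),get_orientation(),get_finger_gap(),get_finger_force(),np.abs(get_joint_vel()).max(),get_t())
print(job_done())
E
```

```text
[400.0097435   74.99646205 345.00768749] [179.99887345  -0.7020219    7.5200879 ] 22.84702802285334 58.8720765709877 0.1509189069506579 18.7
the job is handed in; nothing more can be done
None
```

I slid the lock to its end stop, drew the larger screwdriver from its sleeve, and handed the job in at 18.7 s; it hangs bit down within about 1° of plumb, held steady clear of the dock with the tip about 20 cm above the bench.

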